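# Turn the hinged stock tags to match what is in the bins

### The arm

A 7-joint arm with a two-finger parallel gripper is mounted at the origin on a cart in front of the work surface, level with it; the furniture and walls round the work are solid. World frame = base frame: x ahead of the robot, y to its left, z up, the work surface at z = 0. Lengths are in m, angles in rad, forces in N, time in s.
With the tool pointing down it reaches from about 0.35 to 0.9 m from the base axis. Payload 8.1 kg.
Tool frame: the origin (TCP) lies between the finger pads; the fingertips stand 11 mm ahead of it and the grasp point (between the pads) lies 8 mm behind it; z points along the fingers, y is the line along which they close (so a half turn about z gives the same grasp; the last joint's range is limited). The gripper opens to 92 mm and grips with 3 to 60 N. Pads are 19 mm wide; open, the fingers measure 130 mm over their backs; the gripper's body (75 mm by 190 mm) begins 47 mm behind the grasp point.
Start: joints at [1.146, 0.434, 0.025, 1.573, -0.012, 1.134, -0.075], TCP at [0.198, -0.593, 0.238] pointing down, gripper open.
Joint ranges: [-2.62, 2.62], [-0.44, 2.09], [-1.27, 1.32], [0.08, 2.57], [-1.32, 4.46], [0.12, 2], [-2.74, 2.74]. Speed limits (rad/s): [2.22, 2.22, 3.01, 3.01, 3.14, 3.14, 3.14].

### API

Orientations are given as a rotation vector (axis times angle).
In Python, from cell import observe, get_image, camera_params, sign_off gives the robot as it stands.
- The arm moves only by the shell command python3 -m pendant 'ROWS' [FORCE]. ROWS is JSON, one flat list of numbers, 7 for each row, row after row: the shift along the tool's x, y, z in m, then the turn, a rotation vector about the tool's x, y, z in rad, then the finger opening in m, from 0 to 0.0918. In form: [dx, dy, dz, rx, ry, rz, jaw, dx, dy, dz, rx, ry, rz, jaw, ...]. A call has 1 to 10 rows; each row shifts and turns the commanded pose from where the row before left it, along the tool's axes as they then stand; what a row does not reach is not made up. A row lasts 1/8 s, in which the tool goes at most 62.5 mm and 10.7 degrees, less where a joint would pass 70% of its speed; a pose out of reach is approached as far as the arm can. A call is refused whole if a number of a shift passes 0.0625 or a number of a turn 0.188, either way. A call with a gripper value outside its range is refused whole. The fingers move at their own pace and stop on an object; FORCE is the grip in N (left out, the last holds). Time passes only in rows, so rows that do not move let the fingers close. It gives the time, the measured TCP pose, the force, the opening and the grip force at its end, in the units of the state.
- observe(): the state, without advancing time (a new reading comes with each control period).
- get_image(name): name is "scene" or "top"; returns the picture (480x640x3 uint8, red, green, blue); there is no depth.
- camera_params(name): a dict with "intrinsics" (3x3 intrinsics, pixels), "dist" ([k1, k2, p1, p2, k3] as OpenCV has them; the pictures are not rectified), "eye" and "rotation" of the camera in the world. Camera axes: x right, y down, z forward; pixel columns grow to the right and rows downward; lengths in m; the calibration is good to about 2 mm. A picture is of the moment at which its call begins. camera_params takes no time and is no camera call.
- sign_off(): hands the job in; it is judged then, once.
The state is a dict: "clock": time; "joints": joint angles; "dq": joint speeds; "joint_efforts": joint torques, N m; "position": TCP position; "ee_rot": TCP orientation; "force": force on the tool from outside, world axes, zero at the start; "ft_torque": the same for the moment, N m; "width": opening from 0.0 (shut) to 1.0 (fully open); "gripper_force": force on a finger pad.
Only numpy, scipy, OpenCV 4.12 (cv2) and the standard library are available. Lean on these libraries where they do the work, as an engineer would, in place of code of your own. Each camera call takes 0.05 s, during which the arm holds its last target. There are 200 camera calls.

### The job

The three stock bins have just been checked: turn their hinged tags like pages, so that each bin with supplies in it shows the ring face of its tag to the front (tag over to the left) and the empty bin shows the bar face (tag over to the right), every tag lying fully home. Push the tags over lightly with the fingertips, by the thumb tab that sticks out beside the bin; do not pinch them, and do not lift or shift the supplies in the bins or the things round about.

Things in the scene. Friction and masses are not known exactly. Their poses are not given: they have to be found in the camera images.
- stand: white sheet-steel stand, 180 deep (x) x 500 wide (y) mm, fixed on the table; base sheet 4 mm thick, 45 mm flange at the back. It carries the three bins in one row along its y, 165 mm apart in any order, 89 mm clear between neighbours. Origin: centre of its underside
- bin_gauze: the stock bin that holds a stack of four flat gauze packs: grey sheet-steel box open at the top, 152 deep (x) x 76 wide (y) x 70 high, fixed on the stand. Origin: centre of its underside, 4 mm above the table; -x points to its front, towards the robot, +y to its left. The front leans back 10 degrees, its top edge 12 mm behind its foot
- hinge_gauze (a point): point on the hinge pin of that bin's tag, level with the tag's top edge, about 67 mm above the table. The pin stands 7 mm before the middle of the bin's front and leans back 10 degrees with it, so the tag, free on its pin, falls home by its own weight to whichever side it is past the middle. Axes as the bin's
- tab_gauze (a point): middle of the top edge of the tag's thumb tab, 59 mm from the pin, moving with the tag. The tab covers 44 to 74 mm from the pin and is 34 mm high. Turned to a side, it sticks out 36 mm past the bin's side wall with free space behind; it then stands 34 to 68 mm above the table (44 to 78 mm when straight out)
- tag_gauze (a joint): that bin's tag: white leaf 49 wide x 50 high x 3 mm, plus thumb tab, 30 g, turning like a page on the pin. 0: straight out to the robot; -1.5 (stop): along the front to the bin's left (+y), raised dark ring facing the robot; +1.5 (stop): along the front to its right (-y), raised dark bar facing the robot
- bin_cases: the stock bin that holds four thermometers in their tubes: grey sheet-steel box open at the top, 152 deep (x) x 76 wide (y) x 70 high, fixed on the stand. Origin: centre of its underside, 4 mm above the table; -x points to its front, towards the robot, +y to its left. The front leans back 10 degrees, its top edge 12 mm behind its foot
- hinge_cases (a point): point on the hinge pin of that bin's tag, level with the tag's top edge, about 67 mm above the table. The pin stands 7 mm before the middle of the bin's front and leans back 10 degrees with it, so the tag, free on its pin, falls home by its own weight to whichever side it is past the middle. Axes as the bin's
- tab_cases (a point): middle of the top edge of the tag's thumb tab, 59 mm from the pin, moving with the tag. The tab covers 44 to 74 mm from the pin and is 34 mm high. Turned to a side, it sticks out 36 mm past the bin's side wall with free space behind; it then stands 34 to 68 mm above the table (44 to 78 mm when straight out)
- tag_cases (a joint): that bin's tag: white leaf 49 wide x 50 high x 3 mm, plus thumb tab, 30 g, turning like a page on the pin. 0: straight out to the robot; -1.5 (stop): along the front to the bin's left (+y), raised dark ring facing the robot; +1.5 (stop): along the front to its right (-y), raised dark bar facing the robot
- bin_empty: the stock bin that is empty: grey sheet-steel box open at the top, 152 deep (x) x 76 wide (y) x 70 high, fixed on the stand. Origin: centre of its underside, 4 mm above the table; -x points to its front, towards the robot, +y to its left. The front leans back 10 degrees, its top edge 12 mm behind its foot
- hinge_empty (a point): point on the hinge pin of that bin's tag, level with the tag's top edge, about 67 mm above the table. The pin stands 7 mm before the middle of the bin's front and leans back 10 degrees with it, so the tag, free on its pin, falls home by its own weight to whichever side it is past the middle. Axes as the bin's
- tab_empty (a point): middle of the top edge of the tag's thumb tab, 59 mm from the pin, moving with the tag. The tab covers 44 to 74 mm from the pin and is 34 mm high. Turned to a side, it sticks out 36 mm past the bin's side wall with free space behind; it then stands 34 to 68 mm above the table (44 to 78 mm when straight out)
- tag_empty (a joint): that bin's tag: white leaf 49 wide x 50 high x 3 mm, plus thumb tab, 30 g, turning like a page on the pin. 0: straight out to the robot; -1.5 (stop): along the front to the bin's left (+y), raised dark ring facing the robot; +1.5 (stop): along the front to its right (-y), raised dark bar facing the robot
- gauze0: sealed gauze pack 54x78x9 mm, lying in the gauze bin (origin at its underside)
- gauze1: sealed gauze pack 54x78x9 mm, lying in the gauze bin (origin at its underside)
- gauze2: sealed gauze pack 54x78x9 mm, lying in the gauze bin (origin at its underside)
- gauze3: sealed gauze pack 54x78x9 mm, lying in the gauze bin (origin at its underside)
- case0: thermometer in its plastic tube, 18x135x13 mm, lying along the depth of the bin of thermometer cases (origin at its underside)
- case1: thermometer in its plastic tube, 18x135x13 mm, lying along the depth of the bin of thermometer cases (origin at its underside)
- case2: thermometer in its plastic tube, 18x135x13 mm, lying along the depth of the bin of thermometer cases (origin at its underside)
- case3: thermometer in its plastic tube, 18x135x13 mm, lying along the depth of the bin of thermometer cases (origin at its underside)
- bottle: white squeeze bottle 53 mm across, 124 mm tall, standing to the right of the bins (origin at its underside)
- syringe: syringe 126x22x14 mm lying on the table in front of the bins (origin at its underside)
- pouch: sealed syringe pouch 128x40x12 mm lying on the table in front of the bins (origin at its underside)

How it is judged:
At the end, for the whole second after the job is handed in: the tags of the gauze bin and of the bin of thermometer cases lie to the left within 0.15 rad (9 degrees) of their stop, the tag of the empty bin lies to the right within 0.15 rad of its stop, and all tags are at rest (value of joint each of tag_gauze, tag_cases below -1.35 rad and value of joint tag_empty above 1.35 rad and velocity of joint tag_gauze between -0.2 and 0.2 rad/s and velocity of joint tag_cases between -0.2 and 0.2 rad/s and velocity of joint tag_empty between -0.2 and 0.2 rad/s); the robot touches nothing.
It fails at once if supplies in a bin are lifted, carried or shifted by more than 20 mm (distance of any of gauze0, gauze1, gauze2, gauze3, case0, case1, case2, case3 from where it was at the start of the episode above 0.02 m).
It fails at once if a thing standing round about is lifted, carried or shifted by more than 20 mm (distance of any of bottle, syringe, pouch from where it was at the start of the episode above 0.02 m).
It fails at once if a tag is pinched or forced: more than 20 N between the fingers and the tag (contact force between the fingers and tag_gauze above 20 N or contact force between the fingers and tag_cases above 20 N or contact force between the fingers and tag_empty above 20 N).
It also fails if it takes over 51 s, if anything falls off the work surface, if the arm or the gripper's body presses on something with over 40 N, if the wrist force passes 120 N, or if a joint passes its speed limit or range.

## Working session

There is one attempt and no reset: what is moved stays moved. The work goes in short steps, Python scripts to look and compute and a shell command to move; the robot and the scene stay as the last step left them, time stands still between calls to the robot, and variables do not carry over. Pictures are saved under pics/ and viewed, at most 10 in all, crops included, and the job is handed in when it is done.

```bash
mkdir -p pics; python3 - <<'E'
from cell import *
import cv2
for n in("scene","top"):
    cv2.imwrite(f"pics/{n}0.png",get_image(n)[:,:,::-1]); print(n,camera_params(n))
print(observe())
E
```

```text
scene {'intrinsics': array([[483.98256839,   0.        , 317.65268998],
       [  0.        , 483.98256839, 236.97060784],
       [  0.        ,   0.        ,   1.        ]]), 'dist': array([0.01007618, 0.        , 0.        , 0.        , 0.        ]), 'eye': array([-0.34398787,  0.47068757,  0.89181028]), 'rotation': array([-1.17537612,  2.21918966, -1.08802006])}
top {'intrinsics': array([[468.79618722,   0.        , 318.51749627],
       [  0.        , 468.79618722, 245.00449117],
       [  0.        ,   0.        ,   1.        ]]), 'dist': array([-0.12495243,  0.        ,  0.        ,  0.        ,  0.        ]), 'eye': array([ 0.4232348 , -0.1091847 ,  1.03556077]), 'rotation': array([-2.17847655,  2.1927245 , -0.07928001])}
{'clock': 0.1, 'joints': array([ 1.14643435,  0.43514259,  0.0249499 ,  1.5739589 , -0.01161526,
        1.13402764, -0.07510627]), 'dq': array([ 0.00068099, -0.00230976, -0.00132579, -0.00283498, -0.00080616,
       -0.00058514, -0.00101069]), 'joint_efforts': array([ 1.93076266e-03, -6.69130468e+01,  9.87210497e-01, -3.15145576e+01,
       -6.06437470e-02,  3.74386122e-02,  4.95641007e-05]), 'position': array([ 0.19748312, -0.59252682,  0.23704809]), 'ee_rot': array([-3.09970302e+00, -5.02935035e-01,  5.08503454e-04]), 'force': array([-0.2381972 , -0.12551947,  0.74158561]), 'ft_torque': array([ 0.04116374,  0.04084705, -0.02614161]), 'gripper_force': 0.0, 'width': 1.001069098041085}
```

View pics/scene0.png

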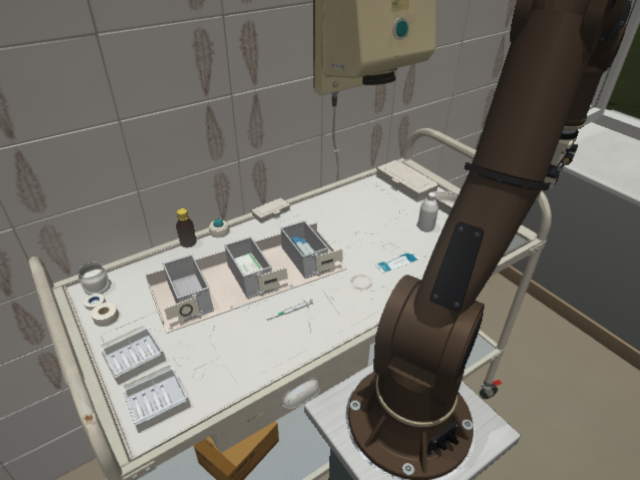

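View pics/top0.png

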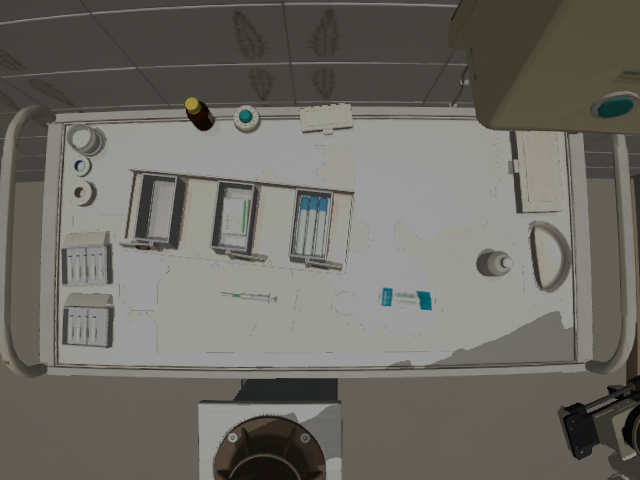

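The leftmost bin is empty with its ring showing. The middle bin (gauze) and right bin (cases) show bars. So all three tags must be turned. Next I'll zoom in for measuring.

```bash
cat > h.py <<'E'
import numpy as np, cv2
from cell import *
from scipy.spatial.transform import Rotation as R
def ray(n,uv):
    p=camera_params(n); u=cv2.undistortPoints(np.array(uv,float).reshape(-1,1,2),p["intrinsics"],p["dist"])[:,0]
    d=np.c_[u,np.ones(len(u))]@R.from_rotvec(p["rotation"]).as_matrix().T
    return p["eye"],d
def onz(n,uv,z):
    e,d=ray(n,uv); return e+d*((z-e[2])/d[:,2])[:,None]
def proj(n,P):
    p=camera_params(n); r=R.from_rotvec(p["rotation"]).inv()
    return cv2.projectPoints(np.array(P,float),r.as_rotvec(),-r.apply(p["eye"]),p["intrinsics"],p["dist"])[0][:,0]
E
python3 - <<'E'
import cv2
t=cv2.imread("pics/top0.png")[165:285,115:375]; cv2.imwrite("pics/t1.png",cv2.resize(t,None,fx=3,fy=3,interpolation=2))
t=cv2.imread("pics/scene0.png")[215:335,145:355]; cv2.imwrite("pics/s1.png",cv2.resize(t,None,fx=3.8,fy=3.8,interpolation=2))
E
```

```text
(no output)
```

View pics/t1.png

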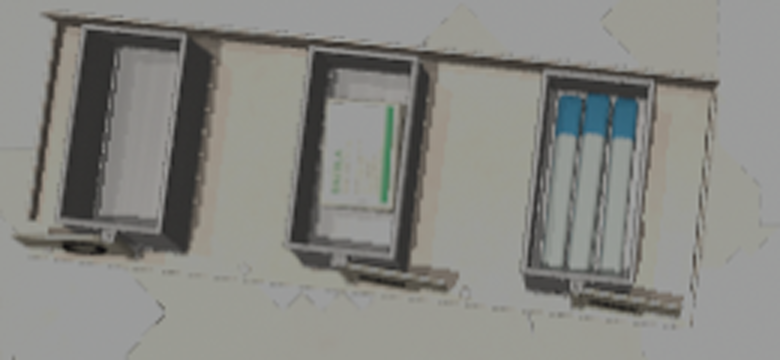

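View pics/s1.png

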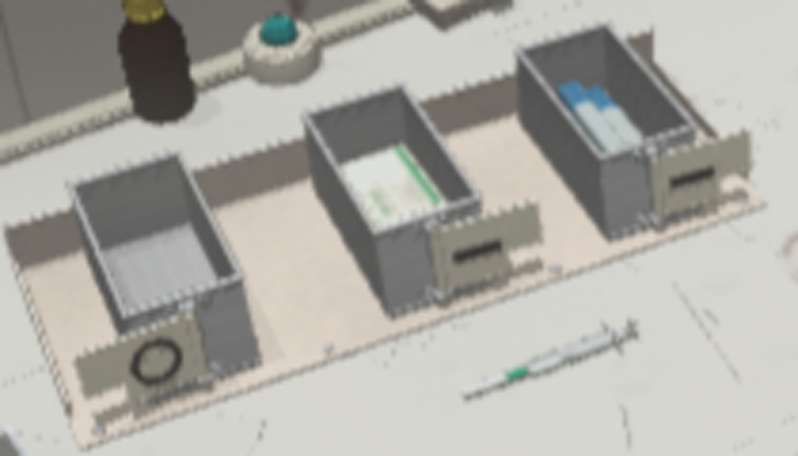

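Rim corners are clear in the enlarged top view: empty (84,28)-(162,232), gauze (312,46)-(392,258), cases (544,72)-(632,285). I'll cast them onto z=0.074.

```bash
cat > m.py <<'E'
from h import *
C={"empty":[(84,28),(186,36),(162,232),(60,217)],"gauze":[(312,46),(418,57),(392,258),(288,244)],"cases":[(544,72),(654,80),(632,285),(525,270)]}
M={}
for k,c in C.items():
    P=onz("top",np.array(c)/3+[114.67,164.67],0.074)[:,:2]
    M[k]=P; print(k,P.mean(0).round(4),"len",np.linalg.norm(P[0]-P[3]).round(4),np.linalg.norm(P[1]-P[2]).round(4),"wid",np.linalg.norm(P[0]-P[1]).round(4),np.linalg.norm(P[2]-P[3]).round(4))
c=np.array([M[k].mean(0) for k in("empty","gauze","cases")])
d=c[0]-c[2]; print("pitch",np.linalg.norm(d)/2); ey=d/np.linalg.norm(d); ex=np.array([ey[1],-ey[0]]); yaw=np.arctan2(ex[1],ex[0]); print("yaw",yaw,"ex",ex)
m=c.mean(0)
H={}
for i,k in enumerate(("empty","gauze","cases")):
    o=m+(1-i)*.165*ey-.006*ex   # bin origin: rim centre is at +6mm
    # front at height z: foot -.076, hinge z .067 => lean 63mm*tan10=.011
    h=o+ex*(-.076+.0111-.007); H[k]=h
    tabL=h+ey*.059; tabR=h-ey*.059
    print(k,"hinge",h.round(4),"tabL",tabL.round(4),"tabR",tabR.round(4))
    s=1 if k=="empty" else -1
    q=[[*h,.067],[*(h+s*ey*.074),.066]]
    print("  proj t1",((proj("top",q)-[114.67,164.67])*3).round(0).tolist(),"s1",((proj("scene",q)-[145,215])*3.8).round(0).tolist())
tb=onz("scene",[[145+470/3.8,215+397/3.8],[145+635/3.8,215+325/3.8]],.007);print("syringe",tb.round(3).tolist(),"pouch",onz("top",[[383,290],[382,305],[431,308],[431,292]],.01).round(3).tolist(),"bottle",onz("top",[[495,263]],.06).round(3).tolist())
E
python3 m.py
```

```text
empty [0.5739 0.2317] len 0.1349 0.1388 wid 0.0747 0.0746
gauze [0.5559 0.0685] len 0.1392 0.1409 wid 0.075 0.073
cases [ 0.5368 -0.0951] len 0.1379 0.1428 wid 0.0764 0.074
pitch 0.16446762420011438
yaw -0.11284850101664001 ex [ 0.99363936 -0.11260914]
empty hinge [0.4967 0.2411] tabL [0.5034 0.2997] tabR [0.4901 0.1824]
  proj t1 [[111.0, 238.0], [11.0, 227.0]] s1 [[190.0, 308.0], [72.0, 349.0]]
gauze hinge [0.4781 0.0771] tabL [0.4848 0.1357] tabR [0.4715 0.0185]
  proj t1 [[341.0, 263.0], [447.0, 275.0]] s1 [[434.0, 226.0], [536.0, 193.0]]
cases hinge [ 0.4595 -0.0868] tabL [ 0.4662 -0.0282] tabR [ 0.4529 -0.1455]
  proj t1 [[577.0, 289.0], [684.0, 300.0]] s1 [[654.0, 152.0], [746.0, 122.0]]
syringe [[0.383, 0.108, 0.007], [0.377, -0.015, 0.007]] pouch [[0.397, -0.251, 0.01], [0.364, -0.248, 0.01], [0.356, -0.356, 0.01], [0.391, -0.357, 0.01]] bottle [[0.452, -0.485, 0.06]]
```

Sizes agree with what is given: pitch 164.5 mm, rim about 140 x 75 mm, and hinge and tip reproject onto both views. I'll turn the tool into the bin axes and close the fingers.

```bash
cat > w.py <<'E'
import sys,io,contextlib
with contextlib.redirect_stdout(io.StringIO()):
    from m import *
def where():
    o=observe(); r=R.from_rotvec(o["ee_rot"]).as_matrix()
    print("t",o["clock"],"pos",o["position"].round(4),"toolx yaw err",round(np.arctan2(r[1,0],r[0,0])-yaw,4),"F",o["force"].round(1),"jaw",round(o["width"],2),"j",o["joints"].round(2))
    for k in H:
        for s,nm in((-1,"startR"),(1,"startL")):
            t=np.r_[H[k]+.03*ex+s*.067*ey,.056]-o["position"]; print(k,nm,"tool shift",(r.T@t).round(4))
        d=o["position"][:2]-H[k]; print("   now X,Y rel hinge",round(d@ex,4),round(d@ey,4))
if __name__=="__main__": where()
E
python3 -m pendant '[0,0,0,0,0,0.145,0, 0,0,0,0,0,0.145,0, 0,0,0,0,0,0.145,0, 0,0,0,0,0,0,0]'; python3 w.py
```

```text
clock: 0.6
position: [0.1977, -0.5927, 0.2373]
ee_rot: [-3.136, 0.176, 0.001]
force: [-0.2, -0.8, -0.2]
width: 0.612
gripper_force: 0.0
t 0.6 pos [ 0.1977 -0.5927  0.2373] toolx yaw err 0.0006 F [-0.2 -0.8 -0.2] jaw 0.61 j [ 1.08  0.43  0.12  1.58 -0.06  1.13 -0.47]
empty startR tool shift [ 0.2339 -0.7948  0.1817]
empty startL tool shift [ 0.2339 -0.9288  0.1817]
   now X,Y rel hinge -0.2032 -0.8621
gauze startR tool shift [ 0.2338 -0.6298  0.1816]
gauze startL tool shift [ 0.2338 -0.7638  0.1816]
   now X,Y rel hinge -0.2032 -0.6971
cases startR tool shift [ 0.2337 -0.4648  0.1815]
cases startL tool shift [ 0.2337 -0.5988  0.1815]
   now X,Y rel hinge -0.2032 -0.5321
```

```bash
python3 -m pendant '[0.0233,-0.0465,0,0,0,0,0, 0.0233,-0.0465,0,0,0,0,0, 0.0233,-0.0465,0,0,0,0,0, 0.0233,-0.0465,0,0,0,0,0, 0.0233,-0.0465,0,0,0,0,0, 0.0233,-0.0465,0,0,0,0,0, 0.0233,-0.0465,0,0,0,0,0, 0.0233,-0.0465,0,0,0,0,0, 0.0233,-0.0465,0,0,0,0,0, 0.0233,-0.0465,0,0,0,0,0]'; python3 w.py
```

```text
clock: 1.85
position: [0.4824, -0.1558, 0.2378]
ee_rot: [3.137, -0.172, 0.0]
force: [1.0, 0.4, -0.1]
width: 0.008
gripper_force: 0.0
t 1.85 pos [ 0.4824 -0.1558  0.2378] toolx yaw err 0.0034 F [ 1.   0.4 -0.1] jaw 0.01 j [ 0.32  0.25 -0.13  1.85  0.04  1.05 -1.51]
empty startR tool shift [ 0.0006 -0.329   0.1817]
empty startL tool shift [ 0.0011 -0.463   0.1817]
   now X,Y rel hinge 0.0305 -0.396
gauze startR tool shift [ 0.     -0.164   0.1818]
gauze startL tool shift [ 0.0005 -0.298   0.1817]
   now X,Y rel hinge 0.0305 -0.231
cases startR tool shift [-0.0005  0.001   0.1818]
cases startL tool shift [-1.000e-04 -1.330e-01  1.818e-01]
   now X,Y rel hinge 0.0305 -0.066
```

```bash
python3 -m pendant '[0,0.001,0.04,0,0,0,0, 0,0,0.04,0,0,0,0, 0,0,0.04,0,0,0,0, 0,0,0.04,0,0,0,0, 0,0,0.022,0,0,0,0, 0,0,0,0,0,0,0]'; python3 - <<'E'
from w import *
where()
a=get_image("scene")[200:350,130:370,::-1]; b=get_image("top")[165:285,115:375,::-1]
a=cv2.resize(a,(520,325)); b=cv2.resize(b,(520,240)); cv2.imwrite("pics/c1.png",np.vstack([a,b]))
E
```

```text
clock: 2.6
position: [0.4804, -0.1579, 0.0544]
ee_rot: [-3.136, 0.173, 0.005]
force: [0.1, -0.3, 0.9]
width: 0.001
gripper_force: 0.0
t 2.6 pos [ 0.4804 -0.1579  0.0544] toolx yaw err 0.0026 F [ 0.1 -0.3  0.9] jaw 0.0 j [ 0.3   0.49 -0.12  2.04  0.09  0.62 -1.56]
empty startR tool shift [ 0.0022 -0.3313 -0.0015]
empty startL tool shift [ 0.0025 -0.4653 -0.0014]
   now X,Y rel hinge 0.0287 -0.3983
gauze startR tool shift [ 0.0017 -0.1663 -0.0016]
gauze startL tool shift [ 0.0021 -0.3003 -0.0015]
   now X,Y rel hinge 0.0287 -0.2333
cases startR tool shift [ 0.0013 -0.0013 -0.0016]
cases startL tool shift [ 0.0017 -0.1353 -0.0016]
   now X,Y rel hinge 0.0287 -0.0683
```

View pics/c1.png

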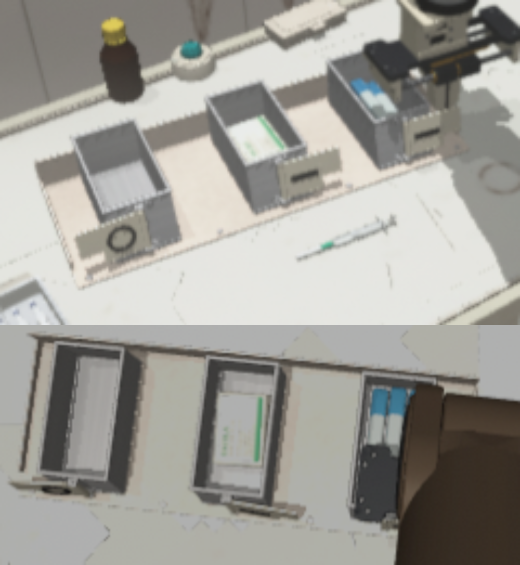

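The closed fingers are down behind the tab of the cases bin, in the free space beside the bin. Now pull and sweep gently.

```bash
python3 -m pendant '[-0.013,0,0,0,0,0,0, -0.013,0,0,0,0,0,0, -0.013,0,0,0,0,0,0, -0.013,0,0,0,0,0,0, -0.012,0,0,0,0,0,0, -0.005,-0.009,0,0,0,0,0, -0.005,-0.009,0,0,0,0,0]'; python3 -m pendant '[-0.002,-0.015,0,0,0,0,0, -0.002,-0.015,0,0,0,0,0, 0,-0.015,0,0,0,0,0, 0.003,-0.015,0,0,0,0,0, 0.003,-0.013,0,0,0,0,0, 0.008,-0.012,0,0,0,0,0, 0.007,-0.008,0,0,0,0,0, 0,0,0,0,0,0,0]';  python3 - <<'E'
from w import *
where()
a=get_image("scene")[200:350,130:370,::-1]; b=get_image("top")[165:285,115:375,::-1]
a=cv2.resize(a,(520,325)); b=cv2.resize(b,(520,240)); cv2.imwrite("pics/c2.png",np.vstack([a,b]))
E
```

```text
clock: 3.58
position: [0.4102, -0.1312, 0.0558]
ee_rot: [-3.136, 0.178, -0.001]
force: [0.5, -0.6, 0.6]
width: 0.002
gripper_force: 0.0
clock: 4.58
position: [0.4385, -0.041, 0.0557]
ee_rot: [-3.136, 0.177, -0.001]
force: [-0.6, 0.3, -0.4]
width: 0.005
gripper_force: 0.0
t 4.575 pos [ 0.4385 -0.041   0.0557] toolx yaw err 0.0003 F [-0.6  0.3 -0.4] jaw 0.0 j [ 0.07  0.41 -0.12  2.2   0.1   0.54 -1.81]
empty startR tool shift [ 5.610e-02 -2.199e-01 -2.000e-04]
empty startL tool shift [ 5.620e-02 -3.539e-01 -2.000e-04]
   now X,Y rel hinge -0.0261 -0.2869
gauze startR tool shift [ 0.0561 -0.0549 -0.0002]
gauze startL tool shift [ 0.0561 -0.1889 -0.0002]
   now X,Y rel hinge -0.0261 -0.1219
cases startR tool shift [ 0.056   0.1101 -0.0003]
cases startL tool shift [ 0.0561 -0.0239 -0.0002]
   now X,Y rel hinge -0.0261 0.0431
```

View pics/c2.png

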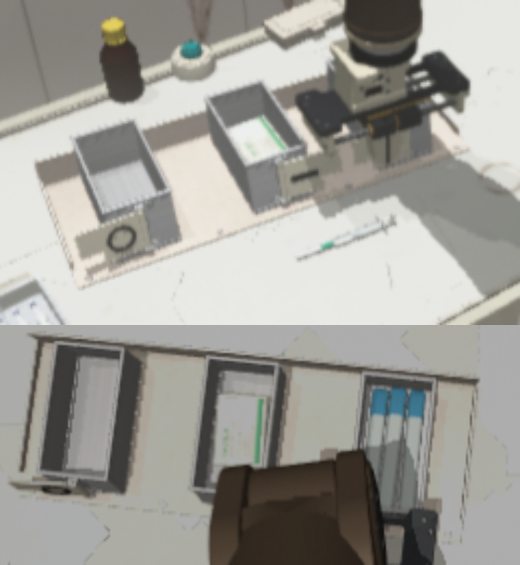

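The right-hand tag has gone over. Its old place on the right is bare, though the gripper hides its new place. Lift and go on to the gauze tag, keeping 6 mm off the bin wall and 9 mm off the cases tab.

```bash
python3 -m pendant '[0,0,-0.035,0,0,0,0, 0,0,-0.035,0,0,0,0, 0.028,-0.03,0,0,0,0,0, 0.028,-0.029,0,0,0,0,0, 0,0,0,0,0,0,0, 0,0,0,0,0,0,0]'; python3 w.py
```

```text
clock: 5.42
position: [0.4988, 0.0098, 0.1253]
ee_rot: [3.136, -0.179, -0.003]
force: [-0.1, -0.2, -0.2]
width: 0.006
gripper_force: 0.0
t 5.425 pos [0.4988 0.0098 0.1253] toolx yaw err -0.0012 F [-0.1 -0.2 -0.2] jaw 0.01 j [-0.01  0.37 -0.15  2.    0.08  0.78 -1.89]
empty startR tool shift [ 0.0018 -0.1626  0.0691]
empty startL tool shift [ 0.0017 -0.2966  0.069 ]
   now X,Y rel hinge 0.0281 -0.2296
gauze startR tool shift [0.002  0.0024 0.0693]
gauze startL tool shift [ 0.0018 -0.1316  0.0692]
   now X,Y rel hinge 0.0281 -0.0646
cases startR tool shift [0.0022 0.1674 0.0694]
cases startL tool shift [0.002  0.0334 0.0693]
   now X,Y rel hinge 0.0281 0.1004
```

```bash
python3 -m pendant '[0,-0.001,0.025,0,0,0,0, 0,0,0.025,0,0,0,0, 0,0,0.019,0,0,0,0, 0,0,0,0,0,0,0]'; python3 w.py | head -1;  python3 -m pendant '[-0.013,0,0,0,0,0,0, -0.013,0,0,0,0,0,0, -0.013,0,0,0,0,0,0, -0.013,0,0,0,0,0,0, -0.012,0,0,0,0,0,0, -0.005,-0.007,0,0,0,0,0, -0.005,-0.007,0,0,0,0,0]'; python3 -m pendant '[-0.002,-0.015,0,0,0,0,0, -0.002,-0.015,0,0,0,0,0, 0,-0.015,0,0,0,0,0, 0.003,-0.015,0,0,0,0,0, 0.003,-0.013,0,0,0,0,0, 0.008,-0.012,0,0,0,0,0, 0.007,-0.008,0,0,0,0,0, 0,0,-0.035,0,0,0,0, 0,0,-0.035,0,0,0,0, 0,0,0,0,0,0,0]'; python3 w.py
```

```text
clock: 5.92
position: [0.4979, 0.0104, 0.0557]
ee_rot: [3.135, -0.18, -0.006]
force: [0.8, 0.7, 0.5]
width: 0.003
gripper_force: 0.0
t 5.925 pos [0.4979 0.0104 0.0557] toolx yaw err -0.0019 F [0.8 0.7 0.5] jaw 0.0 j [-0.03  0.48 -0.13  2.06  0.11  0.61 -1.92]
clock: 6.8
position: [0.4281, 0.0347, 0.0568]
ee_rot: [-3.136, 0.178, -0.001]
force: [0.1, -0.1, 0.4]
width: 0.006
gripper_force: 0.0
clock: 8.05
position: [0.4575, 0.125, 0.1289]
ee_rot: [-3.135, 0.179, -0.007]
force: [-0.8, -0.7, -1.3]
width: 0.006
gripper_force: 0.0
t 8.05 pos [0.4575 0.125  0.1289] toolx yaw err -0.0012 F [-0.8 -0.7 -1.3] jaw 0.01 j [-0.25  0.33 -0.16  2.06  0.08  0.75 -2.14]
empty startR tool shift [ 0.0555 -0.0527  0.0733]
empty startL tool shift [ 0.0554 -0.1867  0.0735]
   now X,Y rel hinge -0.0259 -0.1198
gauze startR tool shift [0.0557 0.1123 0.073 ]
gauze startL tool shift [ 0.0556 -0.0217  0.0732]
   now X,Y rel hinge -0.0259 0.0452
cases startR tool shift [0.0559 0.2773 0.0726]
cases startL tool shift [0.0558 0.1433 0.0729]
   now X,Y rel hinge -0.0259 0.2102
```

Next go to the empty bin's left side. The view there should also show the first two tags.

```bash
python3 -m pendant '[0.014,-0.046,0,0,0,0,0, 0.014,-0.046,0,0,0,0,0, 0.014,-0.047,0,0,0,0,0, 0.013,-0.047,0,0,0,0,0, 0,0,0,0,0,0,0, 0,0,0,0,0,0,0]';  python3 - <<'E'
from w import *
where()
a=get_image("scene")[200:350,130:370,::-1]; b=get_image("top")[165:285,115:375,::-1]
a=cv2.resize(a,(520,325)); b=cv2.resize(b,(520,240)); cv2.imwrite("pics/c3.png",np.vstack([a,b]))
E
```

```text
clock: 8.8
position: [0.5307, 0.3021, 0.1255]
ee_rot: [3.135, -0.178, -0.002]
force: [-0.5, -0.1, -0.3]
width: 0.006
gripper_force: 0.0
t 8.8 pos [0.5307 0.3021 0.1255] toolx yaw err -0.0008 F [-0.5 -0.1 -0.3] jaw 0.01 j [-0.5   0.53 -0.16  1.72  0.1   0.9  -2.38]
empty startR tool shift [0.0033 0.1313 0.0697]
empty startL tool shift [ 0.0032 -0.0027  0.0695]
   now X,Y rel hinge 0.0269 0.0644
gauze startR tool shift [0.0035 0.2963 0.0701]
gauze startL tool shift [0.0033 0.1623 0.0698]
   now X,Y rel hinge 0.0269 0.2294
cases startR tool shift [0.0036 0.4613 0.0704]
cases startL tool shift [0.0035 0.3273 0.0701]
   now X,Y rel hinge 0.0269 0.3944
```

View pics/c3.png

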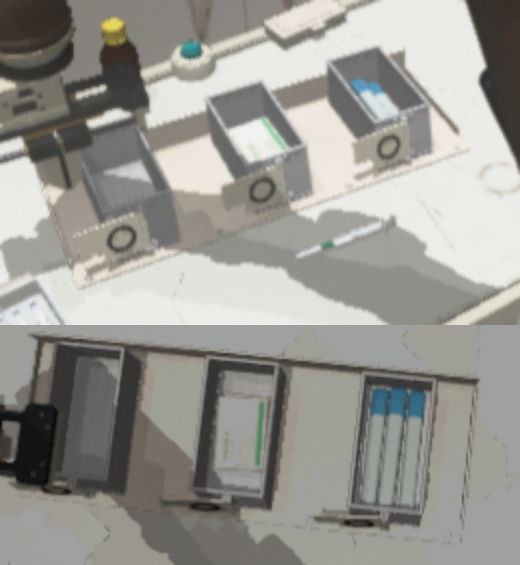

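The gauze and cases tags now show rings (262,190 and 388,147) and lie along the fronts. The empty bin's tag comes next, mirrored.

```bash
python3 -m pendant '[0.002,-0.003,0.025,0,0,0,0, 0,0,0.025,0,0,0,0, 0,0,0.019,0,0,0,0, 0,0,0,0,0,0,0]'; python3 w.py | sed -n 1,4p;  python3 -m pendant '[-0.013,0,0,0,0,0,0, -0.013,0,0,0,0,0,0, -0.013,0,0,0,0,0,0, -0.013,0,0,0,0,0,0, -0.012,0,0,0,0,0,0, -0.005,0.008,0,0,0,0,0, -0.005,0.008,0,0,0,0,0]'; python3 -m pendant '[-0.002,0.015,0,0,0,0,0, -0.002,0.015,0,0,0,0,0, 0,0.015,0,0,0,0,0, 0.003,0.015,0,0,0,0,0, 0.003,0.013,0,0,0,0,0, 0.008,0.012,0,0,0,0,0, 0.007,0.008,0,0,0,0,0, 0,0,-0.035,0,0,0,0, 0,0,-0.035,0,0,0,0, 0,0,-0.03,0,0,0,0]'; python3 -m pendant '[-0.05,0,-0.03,0,0,0,0, -0.05,0,-0.03,0,0,0,0, 0,0.05,0,0,0,0,0, 0,0.05,0,0,0,0,0, 0,0.05,0,0,0,0,0, 0,0.05,0,0,0,0,0, 0,0.05,0,0,0,0,0, 0,0.05,0,0,0,0,0, 0,0.05,0,0,0,0,0, 0,0,0,0,0,0,0]'; python3 - <<'E'
from w import *
where()
a=get_image("scene")[200:350,130:370,::-1]; b=get_image("top")[165:285,115:375,::-1]
a=cv2.resize(a,(520,325)); b=cv2.resize(b,(520,240)); cv2.imwrite("pics/c4.png",np.vstack([a,b]))
E
```

```text
clock: 9.4
position: [0.5326, 0.3045, 0.0564]
ee_rot: [3.135, -0.179, -0.003]
force: [-0.2, 0.1, 0.5]
width: 0.003
gripper_force: 0.0
t 9.4 pos [0.5326 0.3045 0.0564] toolx yaw err -0.0013 F [-0.2  0.1  0.5] jaw 0.0 j [-0.51  0.62 -0.15  1.77  0.12  0.77 -2.4 ]
empty startR tool shift [0.0016 0.1341 0.0007]
empty startL tool shift [0.0015 0.0001 0.0004]
   now X,Y rel hinge 0.0285 0.0671
clock: 10.28
position: [0.4579, 0.2975, 0.0577]
ee_rot: [3.136, -0.178, 0.0]
force: [0.3, -0.6, -0.4]
width: 0.007
gripper_force: 0.0
clock: 11.52
position: [0.4651, 0.204, 0.1591]
ee_rot: [-3.136, 0.178, -0.001]
force: [-0.2, 1.0, 0.2]
width: 0.004
gripper_force: 0.0
clock: 12.78
position: [0.3252, -0.1355, 0.218]
ee_rot: [3.135, -0.187, 0.001]
force: [0.7, 1.2, 0.1]
width: 0.008
gripper_force: 0.0
t 12.775 pos [ 0.3252 -0.1355  0.218 ] toolx yaw err -0.0062 F [0.7 1.2 0.1] jaw 0.01 j [ 0.06 -0.01  0.19  2.21  0.    0.94 -1.45]
empty startR tool shift [ 0.1559 -0.3276  0.162 ]
empty startL tool shift [ 0.155  -0.4616  0.1619]
   now X,Y rel hinge -0.128 -0.3935
gauze startR tool shift [ 0.1569 -0.1626  0.1621]
gauze startL tool shift [ 0.1561 -0.2966  0.162 ]
   now X,Y rel hinge -0.128 -0.2285
cases startR tool shift [0.1579 0.0024 0.1622]
cases startL tool shift [ 0.1571 -0.1316  0.1621]
   now X,Y rel hinge -0.128 -0.0635
```

View pics/c4.png

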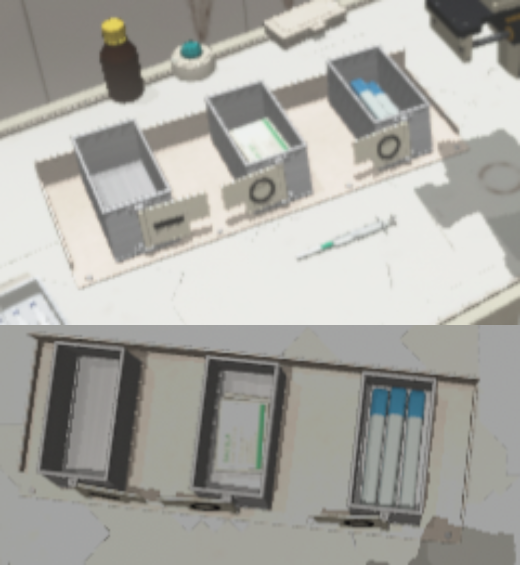

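All three tags lie along the bin fronts: bar at (168,222) on the empty bin, rings at (262,190) and (388,147) on the others. Their top-view slopes match the stops within a few degrees, and the arm is clear.

```bash
python3 -c "
from cell import *
print(sign_off())"
```

```text
the job is handed in; nothing more can be done
None
```

The job is handed in at about 13 s on the clock: the gauze and thermometer bins show their rings (tags left) and the empty bin shows its bar (tag right), and in the last images all three tags look fully home, nothing looks shifted, and the arm is clear; no verdict was returned at hand-in.

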